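Lay out the gearbox-cover tools in the kit tray

ROBOT

A 6-joint arm with a two-finger parallel gripper is mounted at the origin on the work surface. World frame = base frame: x ahead of the robot, y to its left, z up, the work surface at z = 0. Lengths are in m, angles in rad, forces in N, time in s.
With the tool pointing down it reaches from about 0.35 to 0.975 m from the base axis. Payload 4.9 kg.
Tool frame: the origin (TCP) lies at the very end of the fingers, on their centre line; the grasp point (between the pads) lies 19 mm behind it; x points along the fingers, y is the direction in which the jaws open and shut, and the axes are right-handed (so a half turn about x gives the same grasp; the last joint's range is limited). The gripper opens to 85 mm and grips with 20 to 120 N. Pads are 22 mm wide; open, the fingers measure 114 mm over their backs; the gripper's body (76 mm by 85 mm) begins 54 mm behind the grasp point. The pads swing forward as they close: fully open they stand 13 mm farther back than shut.
Start: joints at [-1.454, 0.053, 1.613, -0, 1.476, -0.119], TCP at [0.146, -0.608, 0.231] pointing down, gripper open.
Joint ranges: [-3.01, 3.01], [-1.01, 2.22], [0.06, 2.58], [-1.02, 4.17], [0.09, 2.62], [-3.14, 3.14]. Speed limits (rad/s): [2.57, 2.57, 3.14, 3.14, 3.14, 3.14].

INTERFACE

Orientations are given as a rotation vector (axis times angle).
In Python, from station import ctrl, get_image, calibration, finish_job, search_frame, cut_out, mark_of gives the robot as it stands. The module is installed in compiled form; this text tells all that it offers.
- The arm moves only by the tool arm_command, never from a script. Its argument "plan" is a list that holds one entry, the list of rows, each a list of 7 numbers: the shift along the tool's x, y, z in m, then the turn, a rotation vector about the tool's x, y, z in degrees, then the finger opening in m, from 0 to 0.0854. A call has 1 to 20 rows; each row shifts and turns the pose as measured when the row begins, along the tool's axes as they then stand; what a row does not reach is not made up. A row lasts 1/12 s, in which the tool goes at most 41.7 mm and 7.16 degrees, less where a joint would pass 70% of its speed; a pose out of reach is approached as far as the arm can. A call with a gripper value outside its range is refused whole. The fingers move at their own pace and stop on an object; "squeeze" is the grip in N (left out, the last holds). Time passes only in rows, so rows that do not move let the fingers close. It gives the time, the measured TCP pose, the force and the opening at its end, in the units of the state.
- ctrl.get_obs(): the state, without advancing time (a new reading comes with each control period).
- get_image(name): name is "side" or "top"; returns the picture (480x640x3 uint8, red, green, blue); there is no depth.
- calibration(name): a dict with "fx", "fy", "cx", "cy" (pixels), "k1" (the pictures are not rectified: a ray, as slopes to the right and down, at radius r is drawn at 1 + k1 r^2 times it, then the intrinsics apply), "cam_to_world" (4x4, takes a point from camera to world coordinates). Camera axes: x right, y down, z forward; pixel columns grow to the right and rows downward; lengths in m; the calibration is good to about 2 mm. A picture is of the moment at which its call begins. calibration takes no time and is no camera call.
- finish_job(): hands the job in, once; it reports no verdict.
Trained networks look in the newest picture that a camera, given by its name, has taken for a name from the list of things; names that differ only in an ending like _2 or _b are one class to them, and where a whole thing is asked for, a point or a joint stands for the part that bears it (a point fixed in the world has none). Each returns a list of dicts, best first, with "conf" (0 to 1); they miss things now and then, are a little off and sometimes report something else, mostly with a low value. They report only what shows in the picture. A call takes as long as a camera call.
- search_frame(camera, thing): "at" ([x, y, z] in m, in the coordinates of the camera as it stood for that picture, good to about 4 mm: the middle of the surface that is visible of it).
- cut_out(camera, thing): "mask" (480x640 bool, what is visible of it).
- mark_of(camera, thing): "at" ([x, y, z] in m, in the coordinates of the camera as it stood for that picture, good to about 4 mm: a listed point, or the origin of a listed thing).
The state is a dict: "t": time; "q": joint angles; "dq": joint speeds; "effort": joint torques, N m; "tool_pos": TCP position; "tool_rot": TCP orientation; "contact_force": force on the tool from outside, world axes, zero at the start; "wrist_torque": the same for the moment, N m; "opening": finger opening in m.
Only numpy, scipy, OpenCV 4.12 (cv2) and the standard library are available. Lean on these libraries where they do the work, as an engineer would, in place of code of your own. Each camera call takes 0.05 s, during which the arm holds its last target. There are 200 camera calls.

TASK

Take the spanner, the socket bar and the scraper from the sloping rest and lay them in the red kit tray in their order of use, starting at the end with the carrying handle: spanner first, then the socket bar in the middle, then the scraper at the far end. Each one lies level in its own bay, centred across both black ribs and parallel to the bay; set it down gently, do not drop it or let the bar roll away, and leave the oil can, the bowl and the hammer where they are.

Things in the scene. Friction and masses are not known exactly. Their poses are not given: they have to be found in the camera images.
- spanner_mid (a point): flat steel combination spanner, 190 mm long, 10 mm thick: shank 16 mm wide, closed ring 39 mm wide at one end (-x), open two-pronged jaw 42 mm wide at the other (+x). The point is the middle of the shank, half-way up (near its centre of mass); x runs along the shank, z is normal to the flat. It starts on the sloping rest, in any of its three places.
- bar_mid (a point): round steel socket bar, 194 mm long: shaft 18 mm in diameter, with a short square stub at one end (-x) and a socket 28 mm in diameter and 32 mm long at the other (+x). The point lies on the axis, 90 mm from the stub's end, near the centre of mass; x runs along the axis. It starts on the sloping rest, in any of its three places.
- scraper_mid (a point): gasket scraper, 215 mm long: straight wooden handle 160 mm long, 24 mm wide and 18 mm thick, and a flat steel blade 60 mm wide at the +x end. The point lies in the handle half-way up, 90 mm from the handle's end and near the centre of mass; x runs along the handle, z is normal to the blade. It starts on the sloping rest, in any of its three places.
- rest: fixed plywood rest, 274 mm wide (y). Three tools lie on it 80 mm apart in y, each sloping 30 degrees, its +x end up and towards the rest's -x, on two rails (55 mm below, 52 mm above its middle along the slope; 10 mm high blocks part the places), lower end on a stop 28 mm high; free space under the middles. Origin on the bench; the middles' undersides are at x = 0, z = 85, y = -80, 0, 80 mm.
- tray: fixed red tray, 220 (x) by 310 mm (y), walls 20 mm high, floor 4 mm thick; origin: centre of the underside, z up. Two black ribs along y at x = -38 and 38 mm, 10 mm wide, flat tops 27 mm above the underside; 8 mm high bumps on them part three bays 50 mm wide, centred at y = -80, 0, 80 mm. A tool lies along x across both ribs, either way round; room for fingers between the ribs.
- handle_mid (a point): black arch-shaped carrying handle, 120 mm wide and 44 mm high, fixed just outside one short end of the tray (its +y or its -y end; it changes). The point is in the middle of the arch, 20 mm above the bench. The bay nearest to it is the first. The other end has only a plain low red strip 60 mm long.
- oil_can: upright grey can 60 mm in diameter, 140 mm high; bystander. Origin at its underside.
- bolt_bowl: steel bowl 90 mm in diameter, 40 mm high; bystander. Origin at its underside.
- hammer: hammer 240 mm long, lying on the bench; bystander.

How it is judged:
By the outcome, as a careful person would: the job done as asked, in the order asked, and still so for the second after the job is handed in, with the robot touching nothing.
It also fails if it takes over 72 s, if anything falls off the work surface, if the arm or the gripper's body presses on something with over 40 N, if the wrist force passes 120 N, or if a joint passes its speed limit or range.

## Working session

There is one attempt and no reset: what is moved stays moved. The work goes in short steps, Python scripts to look and compute and a tool call to move; the robot and the scene stay as the last step left them, time stands still between calls to the robot, and variables do not carry over. Pictures are saved under pics/ and viewed, about 8 in all and at most 12, crops included, and the job is handed in when it is done.

Besides the shell and the picture viewer there is one more tool, called after "Request:" as name([rows], argument=value, ...), one row to a line, values as JSON. arm_command: Moves the arm, as the interface text tells. Its arguments: {"type":"object","properties":{"plan":{"type":"array","items":{"type":"array","items":{"type":"array","items":{"type":"number"}}}},"squeeze":{"type":"number"}},"required":["plan"]}

```bash
mkdir -p pics
cat > h.py <<'E'
import numpy as np, cv2
from station import *
from scipy.spatial.transform import Rotation as R
def toW(cam,p):
    T=np.array(calibration(cam)["cam_to_world"]); return T[:3,:3]@np.array(p)+T[:3,3]
def px(cam,P):
    c=calibration(cam);T=np.array(c["cam_to_world"]);p=T[:3,:3].T@(np.array(P)-T[:3,3])
    u=p[:2]/p[2];u=u*(1+c["k1"]*(u@u));return np.array([c["fx"]*u[0]+c["cx"],c["fy"]*u[1]+c["cy"]])
def ray(cam,uv):
    c=calibration(cam);T=np.array(c["cam_to_world"])
    d=np.array([(uv[0]-c["cx"])/c["fx"],(uv[1]-c["cy"])/c["fy"]]);u=d.copy()
    for _ in range(20):u=d/(1+c["k1"]*(u@u))
    return T[:3,3],T[:3,:3]@np.array([u[0],u[1],1.])
def onz(cam,uv,z):
    o,d=ray(cam,uv);return o+d*(z-o[2])/d[2]
def save(cam,n):
    im=get_image(cam);cv2.imwrite(f"pics/{n}.png",im[:,:,::-1]);return im
E
python3 - <<'E'
from h import *
np.set_printoptions(precision=4,suppress=True)
for c in ["top","side"]:
    save(c,c+"0"); k=calibration(c); print(c,k["fx"],k["k1"]);print(np.array(k["cam_to_world"]))
    for t in ["spanner_mid","bar_mid","scraper_mid","rest","tray","handle_mid","oil_can","bolt_bowl","hammer"]:
        for m in mark_of(c,t)[:2]:
            w=toW(c,m["at"]);print(t,round(m["conf"],2),w,px(c,w).round())
print(ctrl.get_obs())
E
```

```text
top 516.8209689220032 -0.002516925870104425
[[ 0.0199 -0.9963  0.0837  0.5237]
 [-0.9996 -0.0181  0.0221 -0.0359]
 [-0.0205 -0.0841 -0.9962  1.037 ]
 [ 0.      0.      0.      1.    ]]
spanner_mid 0.66 [0.5129 0.1134 0.0919] [247. 280.]
bar_mid 0.67 [0.5323 0.1946 0.0877] [203. 269.]
scraper_mid 0.86 [0.5536 0.2722 0.0888] [162. 256.]
rest 0.91 [ 0.5286  0.1954 -0.0016] [214. 271.]
tray 0.66 [ 0.5337 -0.201  -0.0014] [411. 273.]
handle_mid 0.8 [ 0.5768 -0.3552  0.0186] [492. 252.]
oil_can 0.7 [ 0.7773 -0.0333 -0.0026] [329. 152.]
bolt_bowl 0.81 [ 0.7551 -0.1979  0.0014] [410. 163.]
hammer 0.84 [ 0.7513  0.2209 -0.0009] [205. 162.]
side 436.4221302465997 -0.10337300903266296
[[ 0.8777 -0.2455  0.4115  0.2595]
 [-0.4786 -0.4914  0.7277 -0.6048]
 [ 0.0235 -0.8356 -0.5488  0.5501]
 [ 0.      0.      0.      1.    ]]
spanner_mid 0.7 [ 0.7501 -0.2006 -0.0015] [440. 319.]
spanner_mid 0.66 [0.512  0.1216 0.0857] [252. 227.]
bar_mid 0.95 [0.5339 0.1947 0.0952] [249. 205.]
scraper_mid 0.82 [0.55   0.2701 0.0939] [244. 190.]
rest 0.71 [ 0.5266  0.1955 -0.0004] [248. 242.]
tray 0.76 [ 0.5328 -0.1997 -0.0026] [339. 361.]
handle_mid 0.73 [ 0.5733 -0.3563  0.0199] [421. 415.]
oil_can 0.61 [ 0.7794 -0.0338  0.0022] [399. 265.]
bolt_bowl 0.84 [ 0.7488 -0.2005 -0.0015] [440. 319.]
bolt_bowl 0.23 [ 0.7782 -0.0345  0.0016] [398. 266.]
hammer 0.89 [0.751  0.2157 0.0006] [329. 216.]
{'t': 1.0, 'q': array([-1.454 ,  0.0526,  1.6129, -0.    ,  1.476 , -0.119 ]), 'dq': array([ 0.0014, -0.0013,  0.0001, -0.0002,  0.0009, -0.0005]), 'effort': array([ -0.0022, -39.3695, -37.0474,  -0.0001,   0.0004,   0.    ]), 'tool_pos': array([ 0.146 , -0.6077,  0.2313]), 'tool_rot': array([ 2.0963,  0.2482, -2.0963]), 'contact_force': array([-0.2695, -0.3808, -0.8142]), 'wrist_torque': array([-0.0313, -0.0211, -0.0016]), 'opening': 0.08530340423670062}
```

View pics/top0.png

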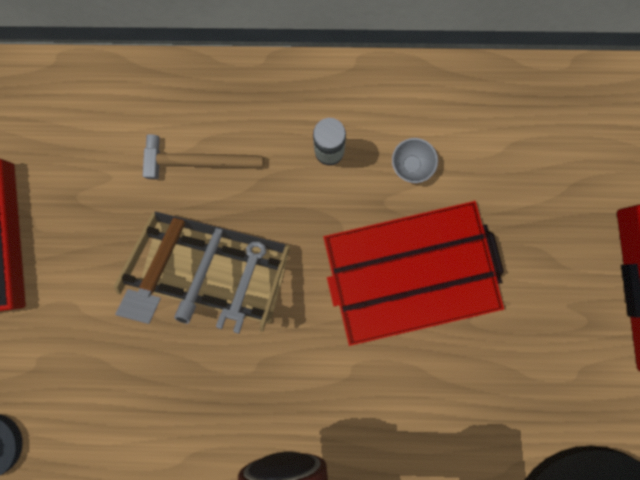

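View pics/side0.png

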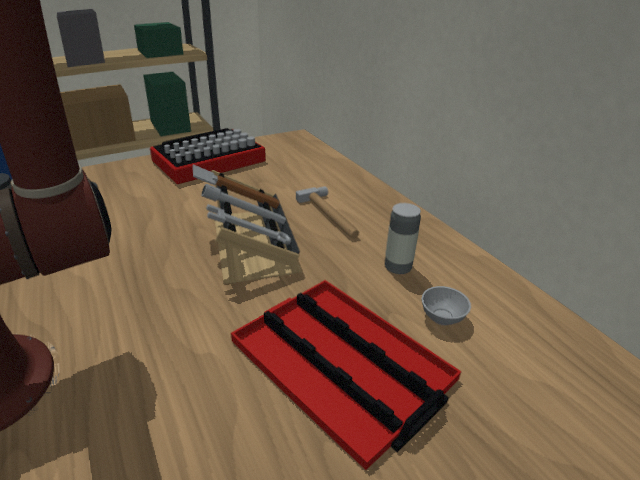

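The top view shows the rest with the scraper at px (162,256), the bar at (203,269) and the spanner at (247,280), high ends towards the robot. The tray is centred near (411,273), with the black handle at its right (-y) end, (493,252). So the first bay is the one at the right (-y) end. The side network's "spanner" at the bowl is false.

```bash
cat >> h.py <<'E'
np.set_printoptions(precision=4,suppress=True)
def obs():
    o=ctrl.get_obs();return o["tool_pos"],R.from_rotvec(o["tool_rot"]).as_matrix(),o
def turn(Rt,sh=None):
    p,Rm,o=obs();return R.from_matrix(Rm.T@Rt).as_rotvec(degrees=True)
def shift(pt,Rm=None):
    p,R0,o=obs();return (R0 if Rm is None else Rm).T@(np.array(pt)-p)*1000
def frame(x,y):
    x=np.array(x)/np.linalg.norm(x);y=np.array(y)-x*(x@np.array(y));y/=np.linalg.norm(y);return np.c_[x,y,np.cross(x,y)]
E
cat > m.py <<'E'
from h import *
for c in ["top","side"]:
    get_image(c)
    for t,h in [("spanner_mid",.005),("bar_mid",.009),("scraper_mid",.009)]:
        k=[m for m in cut_out(c,t) if m["conf"]>.3]
        if not k: print(c,t,"none");continue
        n0=np.array([.4847,-.1227,.866]);P0=np.array([.5276,.1954,.085])+n0*h
        v,u=np.nonzero(k[0]["mask"]);pts=[]
        for a in zip(u,v):
            o,d=ray(c,a);pts.append(o+d*((P0-o)@n0)/(d@n0))
        pts=np.array(pts);e1=np.array([-.8395,.2126,.5]);e2=np.cross(n0,e1)
        q=np.c_[(pts-P0)@e1,(pts-P0)@e2].astype(np.float32)
        rc=cv2.minAreaRect(q);m=q.mean(0);w,V=np.linalg.eigh(np.cov(q.T));a=V[:,1]*np.sign(V[0,1])
        s=(q-m)@a
        sel=np.abs(q[:,0])<.04;ax=np.polyfit(q[sel,0],q[sel,1],1)
        print(c,t,k[0]["conf"],"n",len(q),"len",np.ptp(s),"along lo/hi",q[:,0].min(),q[:,0].max(),"pca deg",np.degrees(np.arctan2(a[1],a[0])),"shank fit deg",np.degrees(np.arctan(ax[0])),"off",ax[1],"mid W",P0+e2*ax[1])
    im=get_image(c);hsv=cv2.cvtColor(im,cv2.COLOR_RGB2HSV)
    tm=cut_out(c,"tray")[0]["mask"]
    print(c,"tray mask",tm.sum())
    if c=="top":
        cnt=max(cv2.findContours(tm.astype(np.uint8),cv2.RETR_EXTERNAL,cv2.CHAIN_APPROX_NONE)[0],key=len)[:,0]
        W=np.array([onz(c,a,.02)[:2] for a in cnt],np.float32);print("rect",cv2.minAreaRect(W))
    print("ribs yaw:")
    red=(hsv[...,2]<70)&(cv2.morphologyEx(tm.astype(np.uint8),cv2.MORPH_CLOSE,np.ones((9,9)))>0)
    v,u=np.nonzero(red);W=np.array([onz(c,a,.027)[:2] for a in zip(u,v)])
    y=np.radians(15);l=(W-[.533,-.2])@np.array([[np.cos(y),-np.sin(y)],[np.sin(y),np.cos(y)]])
    for s in(-1,1):
        k=(abs(l[:,0]-s*.038)<.02)&(abs(l[:,1])<.14)
        f=np.polyfit(l[k,1],l[k,0],1);print(s,k.sum(),"dyaw",-np.degrees(f[0]),"x",f[1]*1000,"yrange",np.percentile(l[k,1],[1,99]))
p,Rm,o=obs();print(Rm)
E
python3 m.py
```

```text
top spanner_mid 0.71 n 961 len 0.18682357377808728 along lo/hi -0.08878009 0.09789992 pca deg 0.638303292513316 shank fit deg -0.015068923698893674 off 0.07927791624211111 mid W [0.5106 0.1179 0.0893]
top bar_mid 0.66 n 1167 len 0.20324268070307538 along lo/hi -0.09295441 0.1102548 pca deg 0.9029238646369706 shank fit deg 1.3931250467830711 off -0.0007804961507531353 mid W [0.5322 0.1951 0.0928]
top scraper_mid 0.58 n 2048 len 0.21789013019438552 along lo/hi -0.09085353 0.12726124 pca deg 0.7323920983652076 shank fit deg 0.9027692251186475 off -0.08018783542481053 mid W [0.5516 0.272  0.0928]
top tray mask 17773
rect ((0.5338216423988342, -0.19960114359855652), (0.2211659848690033, 0.3102199137210846), 14.330334663391113)
ribs yaw:
-1 643 dyaw -0.6985780021700616 x -36.07671678560029 yrange [-0.1368  0.1368]
1 559 dyaw -0.7255101405479926 x 39.00502935596222 yrange [-0.1373  0.1372]
side spanner_mid 0.95 n 649 len 0.18744977516175965 along lo/hi -0.09160185 0.09513093 pca deg 3.2299805921928226 shank fit deg 2.4114199655190696 off 0.07753244857230882 mid W [0.511  0.1196 0.0893]
side bar_mid 0.93 n 794 len 0.20744046873423566 along lo/hi -0.096926 0.10786612 pca deg 3.270255182315707 shank fit deg 4.906563233075139 off 0.0013464637780689118 mid W [0.5316 0.193  0.0928]
side scraper_mid none
side tray mask 21759
ribs yaw:Traceback (most recent call last):
  File "m.py", line 25, in <module>
    v,u=np.nonzero(red);W=np.array([onz(c,a,.027)[:2] for a in zip(u,v)])
                                    ~~~^^^^^^^^^^
  File "h.py", line 15, in onz
    o,d=ray(cam,uv);return o+d*(z-o[2])/d[2]
        ~~~^^^^^^^^
  File "h.py", line 10, in ray
    c=calibration(cam);T=np.array(c["cam_to_world"])
ValueError: time passes only in moves, steps and waits
```

```bash
sed -i 's/^from scipy/_cal=calibration;_c={}\ndef calibration(n):\n    if n not in _c:_c[n]=_cal(n)\n    return _c[n]\nfrom scipy/' h.py
cat > g.py <<'E'
from h import *
ps=np.radians(-13.5);A=np.array([-.5*np.cos(ps),-.5*np.sin(ps),-.866]);Y=np.array([-np.sin(ps),np.cos(ps),0])
RG=frame(A,Y)   # grasp orientation
yt=np.radians(14.3);TX=np.array([np.cos(yt),np.sin(yt),0]);TY=np.array([-np.sin(yt),np.cos(yt),0]);TC=np.array([.5345,-.1998,0])
RP=frame([0,0,-1],TY)
MID=dict(spanner=np.array([.511,.118,.0893]),bar=np.array([.532,.1945,.0928]),scraper=np.array([.5516,.272,.0928]))
BAY=dict(spanner=-.08,bar=0,scraper=.08);HZ=dict(spanner=.032,bar=.036,scraper=.036)
def G(n,back=0):return MID[n]+A*(.019-back)
def P(n,up=0):return TC+TY*BAY[n]+[0,0,HZ[n]-.019+up]
E
python3 - <<'E'
from g import *
p,Rm,o=obs();print(Rm,o["q"]);
for s in(1,-1):
    print(turn(RG*[1,s,s]),turn(RP*[1,s,s]))
print(G("spanner",.1),shift(G("spanner",.1)),shift(G("spanner",.1),RG))
E
```

```text
[[-0.      0.2336 -0.9723]
 [ 0.0001 -0.9723 -0.2336]
 [-1.     -0.0001  0.    ]] [-1.454   0.0527  1.6129 -0.      1.476  -0.119 ]
[-148.3948    9.5462  -39.7598] [179.2109   0.0056  -0.0025]
[ 26.3871 -29.4355  -7.0673] [-0.7891  0.0016  0.0036]
[0.5504 0.1085 0.1594] [  71.8545 -601.9177 -560.5379] [-50.8056 790.8376 231.6583]
```

Request:
arm_command([
  [[0,-0.0301,-0.028,0,0,0,0.05],[0,-0.0301,-0.028,0,0,0,0.05],[0,-0.0301,-0.028,0,0,0,0.05],[0,-0.0301,-0.028,0,0,0,0.05],[0,-0.0301,-0.028,0,0,0,0.05],[0,-0.0301,-0.028,0,0,0,0.05],[0,-0.0301,-0.028,0,0,0,0.05],[0,-0.0301,-0.028,0,0,0,0.05],[0,-0.0301,-0.028,0,0,0,0.05],[0,-0.0301,-0.028,0,0,0,0.05],[0,-0.0301,-0.028,0,0,0,0.05],[0,-0.0301,-0.028,0,0,0,0.05],[0,-0.0301,-0.028,0,0,0,0.05],[0,-0.0301,-0.028,0,0,0,0.05],[0,-0.0301,-0.028,0,0,0,0.05],[0,-0.0301,-0.028,0,0,0,0.05],[0,-0.0301,-0.028,0,0,0,0.05],[0,-0.0301,-0.028,0,0,0,0.05],[0,-0.0301,-0.028,0,0,0,0.05],[0,-0.0301,-0.028,0,0,0,0.05]],
])

```text
t: 3.27
tool_pos: [0.5552, 0.1146, 0.2331]
tool_rot: [2.114, 0.225, -2.086]
contact_force: [0.2, -0.4, 1.1]
opening: 0.0502
```

```bash
cat > d.py <<'E'
import sys
from g import *
# d.py grasp|place name dist_mm : turn left, and shift after turn
k,n,d=sys.argv[1],sys.argv[2],float(sys.argv[3])/1000
Rt,pt=(RG*[1,-1,-1],G(n,d)) if k=="grasp" else (RP*[1,-1,-1],P(n,d))
p,Rm,o=obs()
print("t",o["t"],"pos",p,"q",o["q"],"open",o["opening"],"F",o["contact_force"])
print("turn",turn(Rt),"shift after turn",shift(pt,Rt),"shift now",shift(pt),"target",pt)
E
python3 d.py grasp spanner 80
```

```text
t 3.2667 pos [0.5552 0.1146 0.2331] q [ 0.0762 -0.0947  1.7551 -0.0081  1.4679  1.4257] open 0.05016097050027953 F [ 0.2222 -0.4093  1.1009]
turn [ 25.5297 -30.2732  -7.2576] shift after turn [ 85.4299   6.9605 -34.0284] shift now [90.8122 -0.5055 16.0476] target [0.5407 0.1109 0.1421]
```

Request:
arm_command([
  [[0,0,0,4.25,-5.05,-1.2,0.05],[0,0,0,4.25,-5.05,-1.2,0.05],[0,0,0,4.25,-5.05,-1.2,0.05],[0,0,0,4.25,-5.05,-1.2,0.05],[0,0,0,4.25,-5.05,-1.2,0.05],[0,0,0,4.25,-5.05,-1.2,0.05],[0,0,0,0,0,0,0.05]],
])

```text
t: 3.85
tool_pos: [0.5576, 0.1259, 0.234]
tool_rot: [-1.437, 0.179, 2.553]
contact_force: [0.4, 0.1, -1.0]
opening: 0.0502
```

```bash
python3 d.py grasp spanner 60
```

```text
t 3.85 pos [0.5576 0.1259 0.234 ] q [0.0263 0.2596 1.4465 0.1435 1.9622 1.8569] open 0.05020968177099004 F [ 0.3867  0.0997 -0.9573]
turn [-0.3289  1.2337 -0.1255] shift after turn [106.0745  18.5357 -34.7214] shift now [105.3413  18.0979 -37.1028] target [0.5309 0.1132 0.1248]
```

Request:
arm_command([
  [[0.026,0.0046,-0.0088,-0.3,1.2,-0.1,0.05],[0.026,0.0046,-0.0088,0,0,0,0.05],[0.026,0.0046,-0.0088,0,0,0,0.05],[0.026,0.0046,-0.0088,0,0,0,0.05],[0,0,0,0,0,0,0.05]],
])

```text
t: 4.27
tool_pos: [0.5347, 0.1123, 0.1248]
tool_rot: [-1.491, 0.165, 2.533]
contact_force: [-0.4, -0.3, -1.1]
opening: 0.0498
```

```bash
python3 d.py grasp spanner 0
python3 - <<'E'
from h import *
a=get_image("top");b=get_image("side")
A=cv2.resize(a[180:345,100:320],(550,412),interpolation=cv2.INTER_CUBIC)
B=cv2.resize(b[140:320,150:340],(250*1,237),interpolation=cv2.INTER_CUBIC)
c=np.zeros((412,800,3),np.uint8);c[:,:550]=A;c[:237,550:]=B
cv2.imwrite("pics/c3.png",c[:,:,::-1])
E
```

```text
t 4.2667 pos [0.5347 0.1123 0.1248] q [0.0099 0.2776 1.6066 0.1198 1.7509 1.7985] open 0.04976173104065737 F [-0.3965 -0.3155 -1.0767]
turn [ 0.5405 -0.9286 -0.0325] shift after turn [61.8886  0.0347  3.361 ] shift now [61.826  -0.0368  4.3635] target [0.5018 0.1202 0.0728]
```

View pics/c3.png

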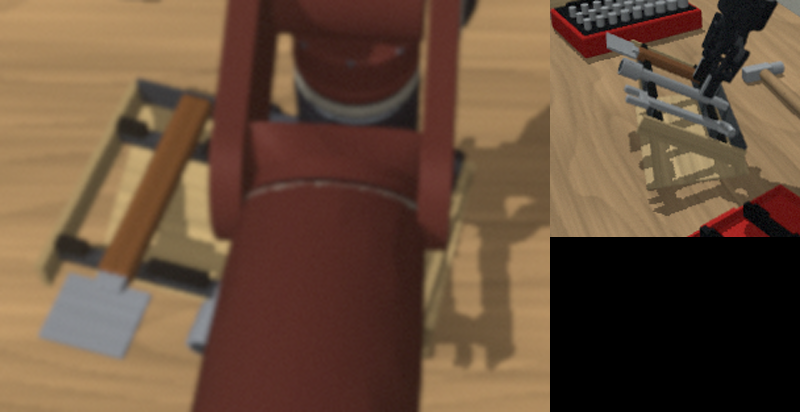

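The gripper stands about 60 mm off the spanner, square to the slope. The arm blocks the top view. I'll go in and then grip.

Request:
arm_command([
  [[0.0155,0,0.001,0.5,-0.9,0,0.05],[0.0155,0,0.001,0,0,0,0.05],[0.0155,0,0.001,0,0,0,0.05],[0.012,0,0.0005,0,0,0,0.05],[0,0,0,0,0,0,0.05]],
])

```text
t: 4.78
tool_pos: [0.511, 0.1223, 0.0849]
tool_rot: [-1.496, 0.166, 2.523]
contact_force: [-0.1, 0.4, -0.9]
opening: 0.0497
```

```bash
python3 d.py grasp spanner 0
python3 - <<'E'
from h import *
b=get_image("side")
cv2.imwrite("pics/c4.png",cv2.resize(b[150:300,170:340],(680,600),interpolation=cv2.INTER_CUBIC)[:,:,::-1])
E
```

```text
t 4.7833 pos [0.511  0.1223 0.0849] q [0.024  0.2718 1.6858 0.1289 1.6689 1.807 ] open 0.049657898315497835 F [-0.1449  0.3543 -0.8747]
turn [ 0.3204 -1.2987  0.2745] shift after turn [14.7389  4.1534  1.3674] shift now [14.6839  4.2152  1.7242] target [0.5018 0.1202 0.0728]
```

View pics/c4.png

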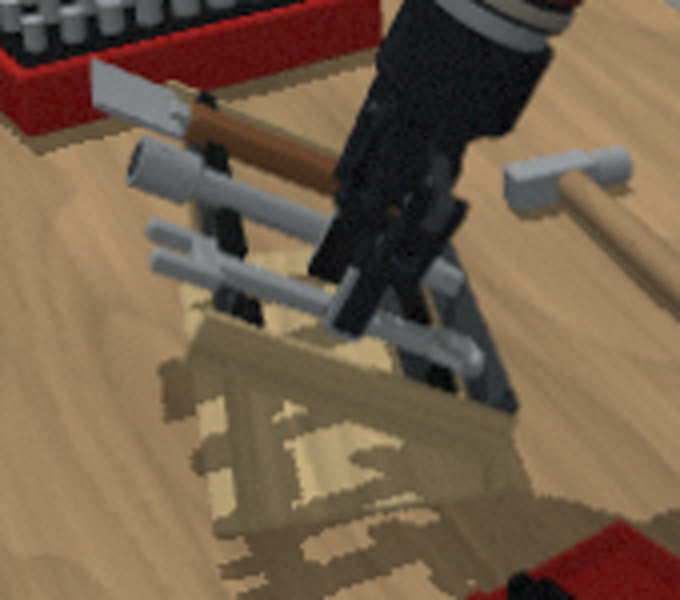

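The fingers straddle the spanner shank between the two rails. I'll finish the approach and close.

Request:
arm_command([
  [[0.0075,0.004,0.001,0.3,-1.2,0.2,0.05],[0.0075,0,0.0005,0,0,0,0.05],[0,0,0,0,0,0,0.05]],
])

```text
t: 5.08
tool_pos: [0.5036, 0.1204, 0.0744]
tool_rot: [-1.473, 0.172, 2.535]
contact_force: [-0.6, 0.1, 0.7]
opening: 0.0502
```

```bash
python3 d.py grasp spanner 0
```

```text
t 5.0833 pos [0.5036 0.1204 0.0744] q [0.0208 0.2814 1.6987 0.1285 1.6646 1.8059] open 0.050224326827286385 F [-0.6029  0.0623  0.7314]
turn [ 0.0559 -0.2958  0.1153] shift after turn [2.2067 0.5755 0.7829] shift now [2.2015 0.5792 0.7949] target [0.5018 0.1202 0.0728]
```

Request:
arm_command([
  [[0.001,0.0005,0,0,0,0,0.025],[0,0,0,0,0,0,0.018],[0,0,0,0,0,0,0.012],[0,0,0,0,0,0,0.004],[0,0,0,0,0,0,0.004],[0,0,0,0,0,0,0.004],[0,0,0,0,0,0,0.004],[0,0,0,0,0,0,0.004]],
], squeeze=60)

```text
t: 5.75
tool_pos: [0.5042, 0.1195, 0.0734]
tool_rot: [-1.475, 0.172, 2.533]
contact_force: [-0.3, -0.3, -1.8]
opening: 0.0149
```

```bash
python3 d.py grasp spanner 0
```

```text
t 5.75 pos [0.5042 0.1195 0.0734] q [0.0193 0.282  1.6992 0.1278 1.6615 1.8051] open 0.014919190953223277 F [-0.3353 -0.2841 -1.7548]
turn [ 0.0199 -0.4204  0.1457] shift after turn [ 1.7868 -0.1775  1.8995] shift now [ 1.7733 -0.1736  1.9125] target [0.5018 0.1202 0.0728]
```

Request:
arm_command([
  [[-0.012,0,0,0,0,0,0.004],[-0.02,0,0,0,0,0,0.004],[-0.03,0,0,0,0,0,0.004],[-0.03,0,0,0,0,0,0.004],[-0.03,0,0,0,0,0,0.004],[-0.03,0,0,0,0,0,0.004],[-0.03,0,0,0,0,0,0.004],[0,0,0,0,0,0,0.004]],
])

```text
t: 6.42
tool_pos: [0.5937, 0.0966, 0.238]
tool_rot: [-1.467, 0.175, 2.539]
contact_force: [0.3, -0.8, -1.3]
opening: 0.0147
```

```bash
python3 d.py place spanner 100
```

```text
t 6.4167 pos [0.5937 0.0966 0.238 ] q [-0.0138  0.3173  1.3649  0.1191  1.9691  1.8107] open 0.014681465288603887 F [ 0.2516 -0.8258 -1.2982]
turn [-27.1867  29.3728   7.2362] shift after turn [125.036  352.6122 130.5959] shift now [  84.0415  372.7248 -105.0611] target [ 0.5543 -0.2773  0.113 ]
```

Request:
arm_command([
  [[0,0,0,-4.5,4.9,1.2,0.004],[0,0,0,-4.5,4.9,1.2,0.004],[0,0,0,-4.5,4.9,1.2,0.004],[0,0,0,-4.5,4.9,1.2,0.004],[0,0,0,-4.5,4.9,1.2,0.004],[0,0,0,-4.5,4.9,1.2,0.004],[0,0,0,0,0,0,0.004],[0.004,0.033,0.0125,0,0,0,0.004],[0.004,0.033,0.0125,0,0,0,0.004],[0.004,0.033,0.0125,0,0,0,0.004],[0.004,0.033,0.0125,0,0,0,0.004],[0.004,0.033,0.0125,0,0,0,0.004],[0.004,0.033,0.0125,0,0,0,0.004],[0.004,0.033,0.0125,0,0,0,0.004],[0.004,0.033,0.0125,0,0,0,0.004],[0.004,0.033,0.0125,0,0,0,0.004],[0.004,0.033,0.0125,0,0,0,0.004],[0,0,0,0,0,0,0.004]],
])

```text
t: 7.92
tool_pos: [0.5504, -0.2661, 0.1831]
tool_rot: [2.08, 0.285, -2.106]
contact_force: [0.0, -0.1, -2.0]
opening: 0.0148
```

```bash
python3 d.py place spanner 60
python3 - <<'E'
from h import *
b=get_image("side")
cv2.imwrite("pics/c5.png",cv2.resize(b[220:470,220:480],(624,600),interpolation=cv2.INTER_CUBIC)[:,:,::-1])
E
```

```text
t 7.9167 pos [ 0.5504 -0.2661  0.1831] q [-0.5741  0.0669  1.6797  0.0044  1.4149  0.7417] open 0.014801525926728334 F [ 0.0185 -0.1383 -1.9526]
turn [0.2704 0.5889 1.0097] shift after turn [110.1246  11.7869  -0.9961] shift now [109.884   13.7328  -2.0666] target [ 0.5543 -0.2773  0.073 ]
```

View pics/c5.png

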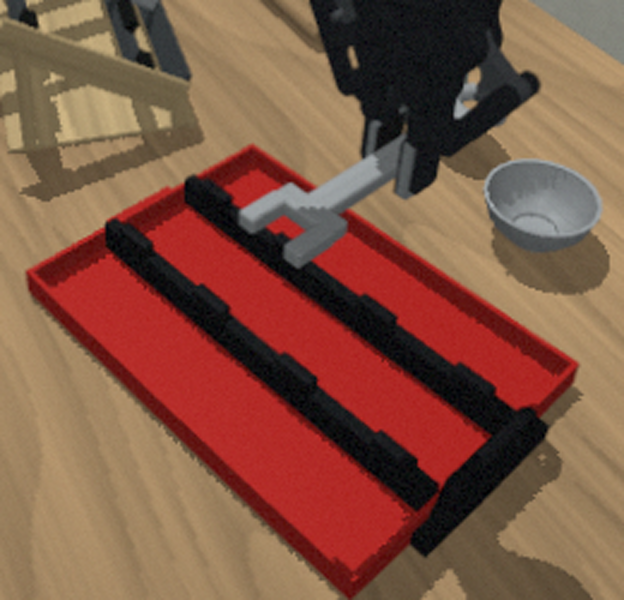

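The spanner is held level, with its jaw towards the robot. I'll lower it and check where its middle sits relative to the fingers.

Request:
arm_command([
  [[0.03,0.0045,-0.0005,0.2,0.5,1.0,0.004],[0.03,0.0045,0,0,0,0,0.004],[0.03,0.003,0,0,0,0,0.004],[0.025,0,0,0,0,0,0.004],[0,0,0,0,0,0,0.004]],
])

```text
t: 8.38
tool_pos: [0.5558, -0.2729, 0.0659]
tool_rot: [2.094, 0.265, -2.097]
contact_force: [-1.9, 0.8, -3.6]
opening: 0.0146
```

```bash
cat > held.py <<'E'
import sys
from g import *
n=sys.argv[1]
p,Rm,o=obs();gp=p-Rm[:,0]*.019
for c in ["side","top"]:
    get_image(c)
    for m in mark_of(c,n+"_mid")[:1]:
        w=toW(c,m["at"]);print(c,m["conf"],"mid rel grasp (tray x,y,z mm)",(w-gp)@np.c_[TX,TY,[0,0,1]]*1000)
    k=cut_out(c,n+"_mid")[:1]
    for m in k:
        v,u=np.nonzero(m["mask"]);W=np.array([onz(c,a,gp[2]) for a in zip(u,v)])-gp
        l=np.c_[W@TX,W@TY].astype(np.float32);w,V=np.linalg.eigh(np.cov(l.T));a=V[:,1]*np.sign(V[0,1])
        print(c,"mask",m["conf"],len(l),"x lo/hi",l[:,0].min(),l[:,0].max(),"ang",np.degrees(np.arctan2(a[1],a[0])))
E
python3 d.py place spanner 0; python3 held.py spanner
```

```text
t 8.3833 pos [ 0.5558 -0.2729  0.0659] q [-0.5787  0.1956  1.7473  0.0052  1.2048  0.7464] open 0.014590159501888477 F [-1.884   0.8462 -3.5527]
turn [-0.3328  0.0338  0.4434] shift after turn [52.8808  3.9136  2.5915] shift now [52.8504  4.3376  2.5363] target [ 0.5543 -0.2773  0.013 ]
side 0.96 mid rel grasp (tray x,y,z mm) [ 0.1585  0.493  -3.089 ]
side mask 0.57 1233 x lo/hi -0.10181777 0.08387736 ang -0.23934115166263373
top 0.78 mid rel grasp (tray x,y,z mm) [ 6.5765 -3.8662  6.2346]
top mask 0.56 693 x lo/hi -0.08968825 0.093624026 ang 3.543095901048891
```

Request:
arm_command([
  [[0.015,0.0043,0.0026,-0.3,0,0.4,0.004],[0.015,0,0,0,0,0,0.004],[0.012,0,0,0,0,0,0.004],[0.004,0,0,0,0,0,0.004],[0,0,0,0,0,0,0.004]],
])

```text
t: 9.1
tool_pos: [0.5653, -0.2844, 0.0358]
tool_rot: [2.104, 0.241, -2.056]
contact_force: [-1.2, -0.0, -2.4]
opening: 0.0148
```

```bash
python3 d.py place spanner 0
```

```text
t 9.1 pos [ 0.5653 -0.2844  0.0358] q [-0.5838  0.2432  1.7488  0.0003  1.1199  0.7371] open 0.01482672881628208 F [-1.2448 -0.0367 -2.411 ]
turn [ 0.0067 -1.1536 -1.2479] shift after turn [22.7639 -9.6095  8.9145] shift now [ 22.3651 -10.1021   9.3677] target [ 0.5543 -0.2773  0.013 ]
```

Request:
arm_command([
  [[0,0,0,0,0,0,0.004]],
])

```text
t: 9.18
tool_pos: [0.5652, -0.2842, 0.0355]
tool_rot: [2.104, 0.242, -2.057]
contact_force: [-0.7, 0.5, -2.3]
opening: 0.0149
```

```bash
python3 d.py place spanner 0;  python3 held.py spanner
```

```text
t 9.1833 pos [ 0.5652 -0.2842  0.0355] q [-0.5837  0.2436  1.7489  0.0004  1.1202  0.7373] open 0.014925264247329276 F [-0.676   0.5493 -2.3372]
turn [ 0.0063 -1.128  -1.2098] shift after turn [22.4671 -9.3676  8.8643] shift now [22.0854 -9.839   9.3019] target [ 0.5543 -0.2773  0.013 ]
side 0.96 mid rel grasp (tray x,y,z mm) [ 2.6676  3.739  -2.6754]
side mask 0.89 1096 x lo/hi -0.10269107 0.087720394 ang -0.12082066515460747
top 0.38 mid rel grasp (tray x,y,z mm) [268.6591 196.6407 -55.9527]
top mask 0.66 520 x lo/hi -0.0872467 0.088428535 ang 3.013208151035555
```

Request:
arm_command([
  [[0,-0.005,0.0045,0,-1.1,-1.2,0.004],[0,-0.005,0.0045,0,0,0,0.004],[0,0,0,0,0,0,0.004]],
])

```text
t: 9.73
tool_pos: [0.5545, -0.2772, 0.037]
tool_rot: [2.09, 0.26, -2.085]
contact_force: [-0.3, -0.2, -3.7]
opening: 0.0146
```

```bash
python3 d.py place spanner 0
```

```text
t 9.7333 pos [ 0.5545 -0.2772  0.037 ] q [-0.5836  0.2297  1.7623  0.0002  1.1464  0.7374] open 0.014627677798510106 F [-0.3224 -0.2394 -3.7129]
turn [ 0.0067 -0.131  -0.1296] shift after turn [24.024   0.0789  0.2526] shift now [24.0235  0.0245  0.3076] target [ 0.5543 -0.2773  0.013 ]
```

Request:
arm_command([
  [[0.01,0,0.0003,0,0,0,0.004],[0.008,0,0,0,0,0,0.004],[0.003,0,0,0,0,0,0.004],[0,0,0,0,0,0,0.004]],
])

```text
t: 10.07
tool_pos: [0.5544, -0.2774, 0.0144]
tool_rot: [2.092, 0.258, -2.082]
contact_force: [-0.1, 0.2, -2.8]
opening: 0.0149
```

```bash
python3 d.py place spanner 0
```

```text
t 10.0667 pos [ 0.5544 -0.2774  0.0144] q [-0.584   0.2597  1.7704  0.0002  1.1055  0.737 ] open 0.014853747960766417 F [-0.1133  0.1703 -2.8129]
turn [ 0.0082 -0.2399 -0.2477] shift after turn [ 1.4413 -0.0616  0.1072] shift now [ 1.4406 -0.0679  0.1132] target [ 0.5543 -0.2773  0.013 ]
```

Request:
arm_command([
  [[0.0015,0,0,0,0,0,0.004],[0.001,0,0,0,0,0,0.004],[0,0,0,0,0,0,0.004]],
])

```text
t: 10.32
tool_pos: [0.5549, -0.2777, 0.0147]
tool_rot: [2.091, 0.259, -2.084]
contact_force: [-0.2, 0.4, -2.1]
opening: 0.015
```

Request:
arm_command([
  [[0.003,0,0,0,0,0,0.004],[0,0,0,0,0,0,0.004]],
])

```text
t: 10.48
tool_pos: [0.5559, -0.2783, 0.0151]
tool_rot: [2.091, 0.259, -2.083]
contact_force: [0.7, 0.7, -3.2]
opening: 0.0143
```

Request:
arm_command([
  [[0.002,0,0,0,0,0,0.004],[0.002,0,0,0,0,0,0.004],[0.002,0,0,0,0,0,0.004]],
])

```text
t: 10.73
tool_pos: [0.5566, -0.2789, 0.0142]
tool_rot: [2.089, 0.26, -2.085]
contact_force: [-7.8, 4.2, 14.0]
opening: 0.0147
```

```bash
python3 - <<'E'
from h import *
b=get_image("side")
cv2.imwrite("pics/c6.png",cv2.resize(b[260:470,250:480],(657,600),interpolation=cv2.INTER_CUBIC)[:,:,::-1])
E
python3 d.py place spanner 0
```

```text
t 10.7833 pos [ 0.5566 -0.2788  0.0142] q [-0.5837  0.2672  1.7616 -0.0005  1.1097  0.737 ] open 0.014434956534299284 F [-7.5978  4.3832 14.5193]
turn [ 0.0393 -0.1001 -0.1448] shift after turn [ 1.2323 -2.0699  1.9366] shift now [ 1.2237 -2.0743  1.9373] target [ 0.5543 -0.2773  0.013 ]
```

View pics/c6.png

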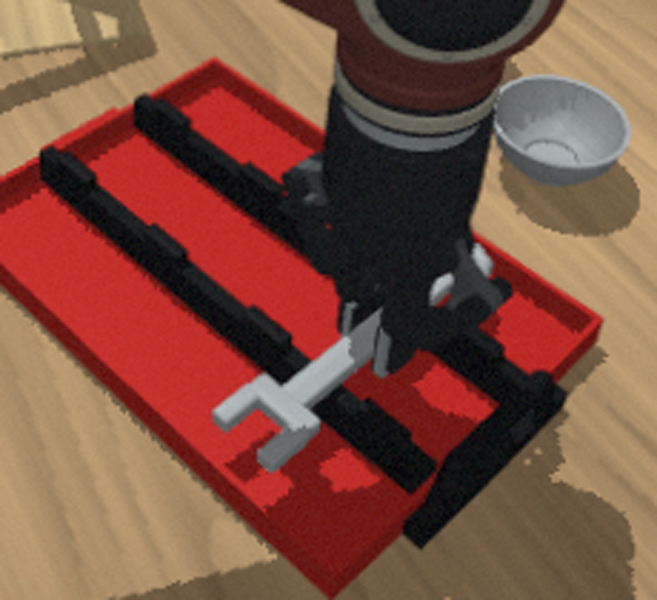

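The spanner rests on both ribs in the handle-end bay, and 14 N of contact confirms it. I'll release it.

Request:
arm_command([
  [[0,0,0,0,0,0,0.02],[0,0,0,0,0,0,0.03],[0,0,0,0,0,0,0.04],[0,0,0,0,0,0,0.04],[0,0,0,0,0,0,0.04],[-0.01,0,0,0,0,0,0.04],[-0.02,0,0,0,0,0,0.04],[-0.03,0,0,0,0,0,0.04],[-0.04,0,0,0,0,0,0.04],[-0.04,0,0,0,0,0,0.045],[-0.04,0,0,0,0,0,0.05],[-0.03,0,0,0,0,0,0.05],[0,0,0,0,0,0,0.05]],
])

```text
t: 11.87
tool_pos: [0.5541, -0.2772, 0.232]
tool_rot: [2.086, 0.264, -2.092]
contact_force: [0.5, 0.0, 1.4]
opening: 0.05
```

```bash
cat > tr.py <<'E'
import sys
from g import *
for c in ["top","side"]:
    get_image(c)
    for n in sys.argv[1:]:
        hz=HZ[n]
        for m in mark_of(c,n+"_mid")[:1]:
            print(c,n,m["conf"],"mark tray xyz mm",((toW(c,m["at"])-TC)@np.c_[TX,TY,[0,0,1]])*1000)
        for m in cut_out(c,n+"_mid")[:1]:
            v,u=np.nonzero(m["mask"]);W=np.array([onz(c,a,hz) for a in zip(u,v)])-TC
            l=np.c_[W@TX,W@TY].astype(np.float32);s=abs(l[:,0])<.045;f=np.polyfit(l[s,0],l[s,1],1)
            print("   mask",m["conf"],"x",l[:,0].min(),l[:,0].max(),"shank ang",np.degrees(f[0]),"y",f[1])
E
python3 tr.py spanner; python3 d.py grasp bar 110
```

```text
top spanner 0.97 mark tray xyz mm [  4.942  -82.2784  31.8237]
   mask 0.72 x -0.079203084 0.09073199 shank ang -0.8940731368221674 y -0.07994371737416503
side spanner 0.61 mark tray xyz mm [  3.1334 -78.5326  31.9198]
   mask 0.92 x -0.09844317 0.09149358 shank ang -0.42028370444290786 y -0.08214135051289354
t 12.1667 pos [ 0.55   -0.2746  0.2196] q [-0.5839  0.0499  1.6355 -0.0004  1.4776  0.7371] open 0.05040106178586964 F [-0.1743  0.2105  0.1351]
turn [ 27.3275 -28.361   -6.6213] shift after turn [  82.307  -451.9348   46.5666] shift now [  52.7602 -436.9455 -139.5811] target [0.5762 0.1839 0.1716]
```

Both cameras put the spanner at about y = -80, level, and within 1° of the bay. Next is the bar.

Request:
arm_command([
  [[0,-0.0364,-0.0116,0,0,0,0.05],[0,-0.0364,-0.0116,0,0,0,0.05],[0,-0.0364,-0.0116,0,0,0,0.05],[0,-0.0364,-0.0116,0,0,0,0.05],[0,-0.0364,-0.0116,0,0,0,0.05],[0,-0.0364,-0.0116,0,0,0,0.05],[0,-0.0364,-0.0116,0,0,0,0.05],[0,-0.0364,-0.0116,0,0,0,0.05],[0,-0.0364,-0.0116,0,0,0,0.05],[0,-0.0364,-0.0116,0,0,0,0.05],[0,-0.0364,-0.0116,0,0,0,0.05],[0,-0.0364,-0.0116,0,0,0,0.05],[0,0,0,4.5,-4.7,-1.1,0.05],[0,0,0,4.5,-4.7,-1.1,0.05],[0,0,0,4.5,-4.7,-1.1,0.05],[0,0,0,4.5,-4.7,-1.1,0.05],[0,0,0,4.5,-4.7,-1.1,0.05],[0,0,0,4.5,-4.7,-1.1,0.05],[0,0,0,0,0,0,0.05]],
])

```text
t: 13.75
tool_pos: [0.5571, 0.2078, 0.1822]
tool_rot: [-1.346, 0.196, 2.596]
contact_force: [0.4, 0.2, -0.9]
opening: 0.0501
```

```bash
python3 d.py grasp bar 40
```

```text
t 13.75 pos [0.5571 0.2078 0.1822] q [0.1363 0.3732 1.4133 0.2153 1.9293 1.9787] open 0.05009017439578227 F [ 0.3838  0.1677 -0.901 ]
turn [-1.2855  5.0577 -0.5969] shift after turn [ 67.118   18.7567 -26.2331] shift now [ 64.7141  17.4106 -32.4619] target [0.5422 0.192  0.111 ]
```

Request:
arm_command([
  [[0,0.009,-0.015,-1.2,5.0,-0.6,0.05],[0.005,0.0095,-0.013,0,0,0,0.05],[0.02,0,0,0,0,0,0.05],[0.02,0,0,0,0,0,0.05],[0,0,0,0,0,0,0.05]],
])

```text
t: 14.17
tool_pos: [0.551, 0.1864, 0.1187]
tool_rot: [-1.462, 0.172, 2.549]
contact_force: [-1.3, -0.3, -0.8]
opening: 0.0503
```

```bash
python3 d.py grasp bar 0
```

```text
t 14.1667 pos [0.551  0.1864 0.1187] q [0.1158 0.3595 1.5211 0.1732 1.7613 1.9065] open 0.050284860745541955 F [-1.2664 -0.2632 -0.7602]
turn [ 0.2191  0.2947 -0.2718] shift after turn [51.627  -3.429   4.6813] shift now [51.6334 -3.6913  4.4022] target [0.5228 0.1967 0.0763]
```

Request:
arm_command([
  [[0.013,-0.0035,0.0045,0,0,0,0.05],[0.013,0,0,0,0,0,0.05],[0.013,0,0,0,0,0,0.05],[0.008,0,0,0,0,0,0.05],[0,0,0,0,0,0,0.05]],
])

```text
t: 14.58
tool_pos: [0.5225, 0.1953, 0.0769]
tool_rot: [-1.46, 0.17, 2.553]
contact_force: [-0.2, 0.9, -1.2]
opening: 0.05
```

```bash
python3 - <<'E'
from h import *
b=get_image("side")
cv2.imwrite("pics/c7.png",cv2.resize(b[150:300,170:340],(680,600),interpolation=cv2.INTER_CUBIC)[:,:,::-1])
E
python3 d.py grasp bar 0
```

```text
t 14.6333 pos [0.523  0.1952 0.0774] q [0.134  0.3559 1.6027 0.1789 1.6843 1.9075] open 0.05044193223297843 F [-0.0146  0.0744 -0.2593]
turn [ 0.3324  0.4232 -0.3762] shift after turn [ 1.2281 -1.4065 -0.0595] shift now [ 1.2183 -1.4141 -0.0767] target [0.5228 0.1967 0.0763]
```

View pics/c7.png

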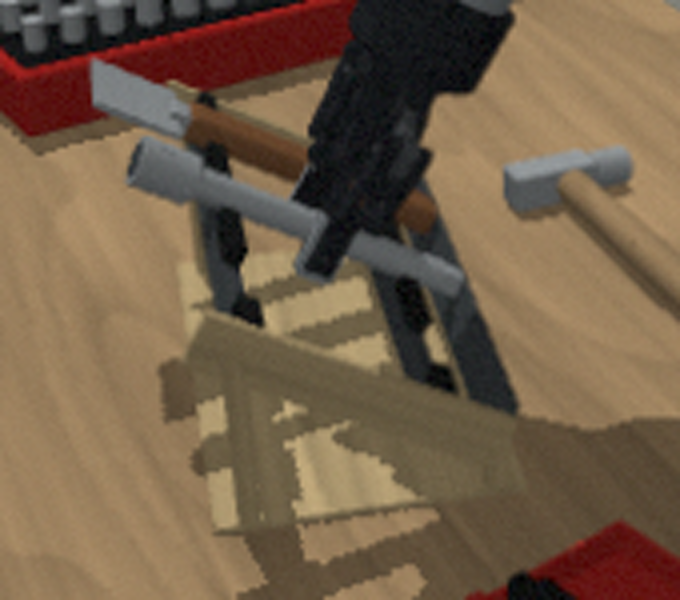

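The fingers straddle the bar shaft at mid-length, between the rails. I'll close and lift.

Request:
arm_command([
  [[0.001,-0.0014,0,0,0,0,0.028],[0,0,0,0,0,0,0.02],[0,0,0,0,0,0,0.014],[0,0,0,0,0,0,0.006],[0,0,0,0,0,0,0.006],[0,0,0,0,0,0,0.006],[0,0,0,0,0,0,0.006],[0,0,0,0,0,0,0.006]],
], squeeze=70)

```text
t: 15.3
tool_pos: [0.5252, 0.1967, 0.0781]
tool_rot: [-1.466, 0.169, 2.549]
contact_force: [-0.1, -0.0, -1.5]
opening: 0.0159
```

```bash
python3 d.py grasp bar 0
```

```text
t 15.3 pos [0.5252 0.1967 0.0781] q [0.1357 0.3573 1.5985 0.1796 1.6822 1.909 ] open 0.015933072576909357 F [-0.1166 -0.0382 -1.5493]
turn [ 0.366   0.1757 -0.2985] shift after turn [2.7013 0.5435 1.2108] shift now [2.7078 0.5217 1.206 ] target [0.5228 0.1967 0.0763]
```

Request:
arm_command([
  [[-0.012,0,0,0,0,0,0.006],[-0.02,0,0,0,0,0,0.006],[-0.03,0,0,0,0,0,0.006],[-0.03,0,0,0,0,0,0.006],[-0.03,0,0,0,0,0,0.006],[-0.03,0,0,0,0,0,0.006],[-0.03,0,0,0,0,0,0.006],[0,0,0,0,0,0,0.006]],
])

```text
t: 15.97
tool_pos: [0.6179, 0.1739, 0.2418]
tool_rot: [-1.463, 0.174, 2.552]
contact_force: [1.1, 1.2, -1.8]
opening: 0.0158
```

```bash
python3 d.py place bar 60
```

```text
t 15.9667 pos [0.6179 0.1739 0.2418] q [0.0908 0.4002 1.2565 0.169  1.9879 1.9197] open 0.015774223642532625 F [ 1.1026  1.1979 -1.759 ]
turn [-26.7862  29.8142   6.943 ] shift after turn [164.777  341.5444 173.1528] shift now [142.4233 382.0276 -86.928 ] target [ 0.5345 -0.1998  0.077 ]
```

Request:
arm_command([
  [[0,0,0,-4.45,4.95,1.15,0.006],[0,0,0,-4.45,4.95,1.15,0.006],[0,0,0,-4.45,4.95,1.15,0.006],[0,0,0,-4.45,4.95,1.15,0.006],[0,0,0,-4.45,4.95,1.15,0.006],[0,0,0,-4.45,4.95,1.15,0.006],[0,0,0,0,0,0,0.006],[0.004,0.033,0.0167,0,0,0,0.006],[0.004,0.033,0.0167,0,0,0,0.006],[0.004,0.033,0.0167,0,0,0,0.006],[0.004,0.033,0.0167,0,0,0,0.006],[0.004,0.033,0.0167,0,0,0,0.006],[0.006,0.033,0.0167,0,0,0,0.006],[0.006,0.033,0.0167,0,0,0,0.006],[0.006,0.033,0.0167,0,0,0,0.006],[0.01,0.033,0.0167,0,0,0,0.006],[0.01,0.033,0.0167,0,0,0,0.006],[0,0,0,0,0,0,0.006]],
])

```text
t: 17.47
tool_pos: [0.5305, -0.2004, 0.1644]
tool_rot: [2.075, 0.284, -2.107]
contact_force: [-0.4, 0.6, -2.7]
opening: 0.0157
```

```bash
python3 d.py place bar 40
```

```text
t 17.4667 pos [ 0.5305 -0.2004  0.1644] q [-0.4935 -0.0203  1.8006  0.0025  1.3822  0.8207] open 0.015727288868608982 F [-0.3512  0.6392 -2.6814]
turn [0.3703 0.785  0.9177] shift after turn [107.3994   0.4335  -3.9668] shift now [107.3141   2.1835  -5.4292] target [ 0.5345 -0.1998  0.057 ]
```

Request:
arm_command([
  [[0.03,0.001,-0.004,0.3,0.8,0.9,0.006],[0.03,0,0,0,0,0,0.006],[0.022,0,0,0,0,0,0.006],[0.012,0,0,0,0,0,0.006],[0,0,0,0,0,0,0.006],[0,0,0,0,0,0,0.006]],
])

```text
t: 17.97
tool_pos: [0.5319, -0.2022, 0.0645]
tool_rot: [2.093, 0.256, -2.111]
contact_force: [1.6, -0.3, -2.3]
opening: 0.0161
```

```bash
python3 held.py bar;python3 d.py place bar 0
```

```text
side 0.79 mid rel grasp (tray x,y,z mm) [-1.0594 -3.1489 -1.6159]
side mask 0.98 1016 x lo/hi -0.11206444 0.09092552 ang 0.49085755374931295
top mask 0.93 677 x lo/hi -0.107263625 0.09183783 ang -0.09638202447033002
t 18.2667 pos [ 0.5334 -0.2031  0.067 ] q [-0.4957  0.0883  1.8648  0.0033  1.1955  0.8404] open 0.015723546719036485 F [-0.5281 -0.2136 -2.5064]
turn [-0.9223  0.1766  0.3962] shift after turn [49.9579 -2.9575 -1.8564] shift now [49.9714 -2.6427 -1.9653] target [ 0.5345 -0.1998  0.017 ]
```

Request:
arm_command([
  [[0.01,-0.0028,-0.004,-0.9,0.1,0.4,0.006],[0.012,0,0,0,0,0,0.006],[0.012,0,0,0,0,0,0.006],[0,0,0,0,0,0,0.006],[0,0,0,0,0,0,0.006]],
])

```text
t: 18.68
tool_pos: [0.5386, -0.1994, 0.0321]
tool_rot: [2.089, 0.26, -2.083]
contact_force: [1.0, 0.1, -1.8]
opening: 0.0158
```

```bash
python3 d.py place bar 0
```

```text
t 18.6833 pos [ 0.5386 -0.1994  0.0321] q [-0.4835  0.1387  1.8767 -0.0013  1.1218  0.8365] open 0.015779150114432927 F [ 0.9597  0.0844 -1.8182]
turn [ 0.0993 -0.1399 -0.2176] shift after turn [15.0912 -0.6306  4.1168] shift now [15.0786 -0.6951  4.1524] target [ 0.5345 -0.1998  0.017 ]
```

Request:
arm_command([
  [[0.005,-0.0006,0.002,0,0,0,0.006],[0.004,0,0,0,0,0,0.006],[0.003,0,0,0,0,0,0.006],[0.002,0,0,0,0,0,0.006],[0.002,0,0,0,0,0,0.006]],
])

```text
t: 19.1
tool_pos: [0.5365, -0.1994, 0.0192]
tool_rot: [2.086, 0.263, -2.088]
contact_force: [-7.7, 4.5, 13.0]
opening: 0.016
```

```bash
python3 d.py place bar 0
```

```text
t 19.1 pos [ 0.5365 -0.1994  0.0192] q [-0.4853  0.1564  1.8823 -0.0014  1.1029  0.8349] open 0.015997027986256684 F [-7.7163  4.5438 12.9596]
turn [ 0.098   0.0481 -0.0502] shift after turn [ 2.2124 -0.1077  2.0382] shift now [ 2.214  -0.1131  2.0361] target [ 0.5345 -0.1998  0.017 ]
```

Request:
arm_command([
  [[0,0,0,0,0,0,0.006],[0,0,0,0,0,0,0.016],[0,0,0,0,0,0,0.018],[0,0,0,0,0,0,0.02],[0,0,0,0,0,0,0.022],[0,0,0,0,0,0,0.024],[0,0,0,0,0,0,0.03],[0,0,0,0,0,0,0.036],[0,0,0,0,0,0,0.04],[0,0,0,0,0,0,0.04],[0,0,0,0,0,0,0.04]],
])

```text
t: 20.02
tool_pos: [0.5393, -0.2012, 0.0222]
tool_rot: [2.091, 0.258, -2.08]
contact_force: [-0.9, -0.1, 0.3]
opening: 0.0397
```

```bash
python3 tr.py bar; python3 d.py place bar 0
```

```text
top bar 0.43 mark tray xyz mm [314.2676 356.0332  -3.2076]
   mask 0.78 x -0.10369418 0.09311942 shank ang 30.399531524729426 y 0.022945101842324924
side bar 0.88 mark tray xyz mm [ 1.7984 -3.2507 36.5859]
   mask 0.74 x -0.107778504 0.096516386 shank ang 3.163381994410736 y -0.0005997144055984388
t 20.3167 pos [ 0.5393 -0.2012  0.0221] q [-0.4857  0.1547  1.8784 -0.0015  1.1016  0.8348] open 0.04013782859035038 F [ 0.0577  0.2671 -0.0154]
turn [ 0.0785 -0.2398 -0.3231] shift after turn [ 5.1245 -2.5196  4.2639] shift now [ 5.0923 -2.5542  4.2818] target [ 0.5345 -0.1998  0.017 ]
```

Request:
arm_command([
  [[-0.01,0,0,0,0,0,0.04],[-0.02,0,0,0,0,0,0.04],[-0.03,0,0,0,0,0,0.04],[-0.04,0,0,0,0,0,0.04],[-0.04,0,0,0,0,0,0.045],[-0.04,0,0,0,0,0,0.05],[-0.03,0,0,0,0,0,0.05],[0,0,0,0,0,0,0.05]],
])

```text
t: 20.98
tool_pos: [0.5354, -0.1988, 0.2425]
tool_rot: [2.086, 0.262, -2.089]
contact_force: [0.4, -0.0, 1.4]
opening: 0.0499
```

```bash
python3 tr.py bar; python3 d.py grasp scraper 110
```

```text
top bar 0.59 mark tray xyz mm [ 2.5102 -1.2741 31.4699]
   mask 0.73 x -0.10283536 0.09211576 shank ang 0.0841087419469145 y 0.0007348552132554427
side bar 0.65 mark tray xyz mm [ 2.7252 -3.4598 35.693 ]
   mask 0.62 x -0.107778504 0.097143896 shank ang 0.7033084921648304 y -0.0020815318686457467
t 21.2833 pos [ 0.5311 -0.1966  0.2303] q [-0.4853 -0.0731  1.7395 -0.0014  1.4941  0.8348] open 0.04997250112201707 F [-0.7556  0.338  -0.1898]
turn [ 27.3227 -28.3958  -6.8488] shift after turn [  72.8105 -460.474     8.7634] shift now [  61.0475 -426.9226 -177.2702] target [0.5958 0.2614 0.1716]
```

The bar sits centred and parallel. Next is the scraper.

Request:
arm_command([
  [[0,-0.0356,-0.0148,0,0,0,0.05],[0,-0.0356,-0.0148,0,0,0,0.05],[0,-0.0356,-0.0148,0,0,0,0.05],[0,-0.0356,-0.0148,0,0,0,0.05],[0,-0.0356,-0.0148,0,0,0,0.05],[0,-0.0356,-0.0148,0,0,0,0.05],[0,-0.0356,-0.0148,0,0,0,0.05],[0,-0.0356,-0.0148,0,0,0,0.05],[0,-0.0356,-0.0148,0,0,0,0.05],[0,-0.0356,-0.0148,0,0,0,0.05],[0,-0.0356,-0.0148,0,0,0,0.05],[0,-0.0356,-0.0148,0,0,0,0.05],[0,0,0,4.5,-4.7,-1.1,0.05],[0,0,0,4.5,-4.7,-1.1,0.05],[0,0,0,4.5,-4.7,-1.1,0.05],[0,0,0,4.5,-4.7,-1.1,0.05],[0,0,0,4.5,-4.7,-1.1,0.05],[0,0,0,4.5,-4.7,-1.1,0.05],[0,0,0,0,0,0,0.05]],
])

```text
t: 22.87
tool_pos: [0.5798, 0.2842, 0.186]
tool_rot: [-1.349, 0.213, 2.601]
contact_force: [-0.1, -0.9, -0.6]
opening: 0.0499
```

```bash
python3 d.py grasp scraper 40
```

```text
t 22.8667 pos [0.5798 0.2842 0.186 ] q [0.2347 0.4684 1.2826 0.262  1.9445 2.0908] open 0.04989011676012029 F [-0.0637 -0.8946 -0.6211]
turn [-1.6539  4.9551 -1.2673] shift after turn [ 72.0086  18.4264 -25.3476] shift now [ 69.9089  16.0276 -31.9865] target [0.5618 0.2695 0.111 ]
```

Request:
arm_command([
  [[0,0.009,-0.014,-1.6,4.9,-1.2,0.05],[0.005,0.0095,-0.012,0,0,0,0.05],[0.02,0,0,0,0,0,0.05],[0.02,0,0,0,0,0,0.05],[0,0,0,0,0,0,0.05]],
])

```text
t: 23.28
tool_pos: [0.5719, 0.2627, 0.1231]
tool_rot: [-1.463, 0.174, 2.551]
contact_force: [-0.1, 0.2, -1.2]
opening: 0.05
```

```bash
python3 d.py grasp scraper 0
```

```text
t 23.2833 pos [0.5719 0.2627 0.1231] q [0.2162 0.4419 1.4063 0.22   1.7754 2.0089] open 0.04998681314144486 F [-0.0619  0.1752 -1.188 ]
turn [ 0.1959  0.3021 -0.4184] shift after turn [56.1681 -4.2753  3.8691] shift now [56.1549 -4.698   3.5576] target [0.5424 0.2742 0.0763]
```

Request:
arm_command([
  [[0.014,-0.0045,0.0038,0,0,-0.4,0.05],[0.014,0,0,0,0,0,0.05],[0.014,0,0,0,0,0,0.05],[0.01,0,0,0,0,0,0.05],[0,0,0,0,0,0,0.05]],
])

```text
t: 23.7
tool_pos: [0.5415, 0.2731, 0.0763]
tool_rot: [-1.459, 0.168, 2.55]
contact_force: [-0.2, -0.2, 0.2]
opening: 0.05
```

```bash
python3 - <<'E'
from h import *
b=get_image("side")
cv2.imwrite("pics/c8.png",cv2.resize(b[130:280,170:340],(680,600),interpolation=cv2.INTER_CUBIC)[:,:,::-1])
E
python3 d.py grasp scraper 0
```

```text
t 23.75 pos [0.5422 0.2732 0.077 ] q [0.2375 0.4391 1.4945 0.2316 1.6876 2.0085] open 0.05003871639323094 F [-0.0099  0.5908 -0.2608]
turn [ 0.3016  0.4096 -0.1699] shift after turn [ 0.6103 -1.083  -0.3033] shift now [ 0.6048 -1.0831 -0.3134] target [0.5424 0.2742 0.0763]
```

View pics/c8.png

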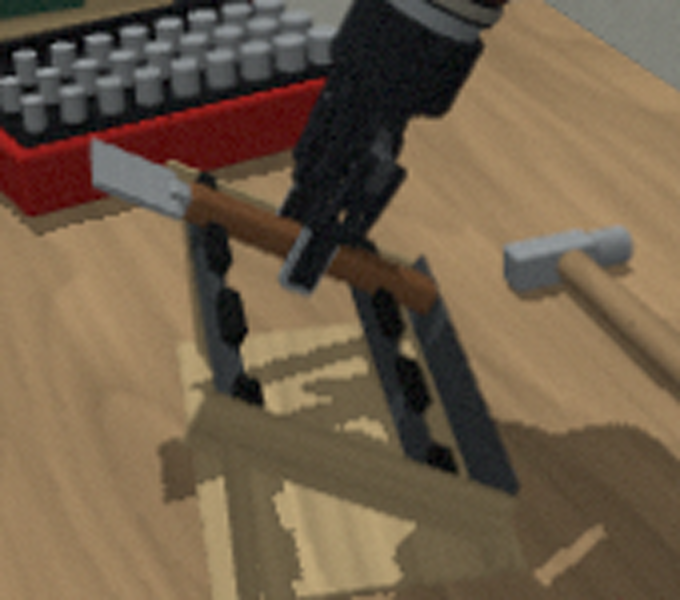

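The fingers straddle the scraper handle between the rails. I'll close and lift.

Request:
arm_command([
  [[0.0005,-0.001,0,0,0,0,0.034],[0,0,0,0,0,0,0.026],[0,0,0,0,0,0,0.02],[0,0,0,0,0,0,0.012],[0,0,0,0,0,0,0.012],[0,0,0,0,0,0,0.012],[0,0,0,0,0,0,0.012],[0,0,0,0,0,0,0.012]],
], squeeze=60)

```text
t: 24.42
tool_pos: [0.5448, 0.2743, 0.079]
tool_rot: [-1.465, 0.166, 2.545]
contact_force: [-0.1, 0.2, -2.0]
opening: 0.0229
```

```bash
python3 d.py grasp scraper 0
```

```text
t 24.4167 pos [0.5448 0.2743 0.079 ] q [0.2382 0.4396 1.4889 0.2319 1.6875 2.0094] open 0.02286757336059581 F [-0.0837  0.2296 -2.0352]
turn [ 0.3534  0.1552 -0.0605] shift after turn [3.4946 0.6883 0.7452] shift now [3.4974 0.68   0.74  ] target [0.5424 0.2742 0.0763]
```

Request:
arm_command([
  [[-0.012,0,0,0,0,0,0.012],[-0.02,0,0,0,0,0,0.012],[-0.03,0,0,0,0,0,0.012],[-0.03,0,0,0,0,0,0.012],[-0.03,0,0,0,0,0,0.012],[-0.03,0,0,0,0,0,0.012],[-0.03,0,0,0,0,0,0.012],[0,0,0,0,0,0,0.012]],
])

```text
t: 25.08
tool_pos: [0.638, 0.2507, 0.2448]
tool_rot: [-1.465, 0.171, 2.547]
contact_force: [0.9, 0.7, 0.4]
opening: 0.0225
```

```bash
python3 d.py place scraper 60
```

```text
t 25.0833 pos [0.638  0.2507 0.2448] q [0.1831 0.4832 1.1427 0.2223 1.9961 2.0264] open 0.022509630179765316 F [0.9406 0.7372 0.3623]
turn [-26.8465  29.6173   7.1694] shift after turn [167.8041 330.9346 211.5663] shift now [163.0788 391.0129 -54.3175] target [ 0.5147 -0.1223  0.077 ]
```

Request:
arm_command([
  [[0,0,0,-4.45,4.95,1.15,0.012],[0,0,0,-4.45,4.95,1.15,0.012],[0,0,0,-4.45,4.95,1.15,0.012],[0,0,0,-4.45,4.95,1.15,0.012],[0,0,0,-4.45,4.95,1.15,0.012],[0,0,0,-4.45,4.95,1.15,0.012],[0,0,0,0,0,0,0.012],[0.004,0.032,0.0205,0,0,0,0.012],[0.004,0.032,0.0205,0,0,0,0.012],[0.004,0.032,0.0205,0,0,0,0.012],[0.004,0.032,0.0205,0,0,0,0.012],[0.004,0.032,0.0205,0,0,0,0.012],[0.006,0.032,0.0205,0,0,0,0.012],[0.006,0.032,0.0205,0,0,0,0.012],[0.006,0.032,0.0205,0,0,0,0.012],[0.01,0.032,0.0205,0,0,0,0.012],[0.01,0.032,0.0205,0,0,0,0.012],[0,0,0,0,0,0,0.012]],
])

```text
t: 26.58
tool_pos: [0.5195, -0.1262, 0.1806]
tool_rot: [2.104, 0.274, -2.082]
contact_force: [-0.6, 0.4, -2.0]
opening: 0.0228
```

```bash
python3 d.py place scraper 40
```

```text
t 26.5833 pos [ 0.5195 -0.1262  0.1806] q [-0.3851 -0.132   1.8781  0.0144  1.3916  0.9331] open 0.02281723032828193 F [-0.5618  0.4255 -1.9944]
turn [ 0.0263 -0.6614  0.5193] shift after turn [123.5965  -4.9858   3.6001] shift now [123.5868  -3.8676   5.0248] target [ 0.5147 -0.1223  0.057 ]
```

Request:
arm_command([
  [[0.034,-0.004,0.0036,0,-0.6,0.5,0.012],[0.034,0,0,0,0,0,0.012],[0.026,0,0,0,0,0,0.012],[0.014,0,0,0,0,0,0.012],[0,0,0,0,0,0,0.012],[0,0,0,0,0,0,0.012]],
])

```text
t: 27.08
tool_pos: [0.5162, -0.1272, 0.0712]
tool_rot: [2.1, 0.248, -2.106]
contact_force: [0.2, -0.5, -1.5]
opening: 0.0231
```

```bash
python3 held.py scraper;python3 d.py place scraper 0
```

```text
side 0.8 mid rel grasp (tray x,y,z mm) [-3.0123 -1.2879 -3.8931]
side mask 0.68 1912 x lo/hi -0.1314929 0.0943755 ang -1.298834971159738
top mask 0.61 1144 x lo/hi -0.1252649 0.08941459 ang -0.8743562566128531
t 27.3833 pos [ 0.5176 -0.1277  0.0734] q [-0.3834 -0.0123  1.9563  0.0039  1.1975  0.9557] open 0.022904076070272526 F [ 0.0377  0.2446 -1.5079]
turn [-1.111  -0.1262  0.1636] shift after turn [56.4153 -5.9815  1.4452] shift now [56.4286 -5.79    1.6837] target [ 0.5147 -0.1223  0.017 ]
```

Request:
arm_command([
  [[0.014,-0.0058,0,-1.1,-0.1,0.2,0.012],[0.014,0,0,0,0,0,0.012],[0.012,0,0,0,0,0,0.012],[0,0,0,0,0,0,0.012],[0,0,0,0,0,0,0.012]],
])

```text
t: 27.8
tool_pos: [0.5207, -0.1232, 0.0381]
tool_rot: [2.097, 0.256, -2.075]
contact_force: [0.4, -0.0, -0.7]
opening: 0.0232
```

```bash
python3 d.py place scraper 0
```

```text
t 27.8 pos [ 0.5207 -0.1232  0.0381] q [-0.3713  0.0369  1.9742 -0.0002  1.1189  0.9497] open 0.0232121172453395 F [ 0.3652 -0.0404 -0.7385]
turn [ 0.0187 -0.5342 -0.3955] shift after turn [21.1128 -2.3371  5.5622] shift now [21.0434 -2.4845  5.7579] target [ 0.5147 -0.1223  0.017 ]
```

Request:
arm_command([
  [[0.005,-0.0024,0.0035,0,-0.5,-0.4,0.012],[0.005,0,0,0,0,0,0.012],[0.003,0,0,0,0,0,0.012],[0.002,0,0,0,0,0,0.012],[0.002,0,0,0,0,0,0.012]],
])

```text
t: 28.22
tool_pos: [0.5182, -0.1225, 0.0224]
tool_rot: [2.092, 0.26, -2.085]
contact_force: [-0.6, -0.8, -2.0]
opening: 0.0228
```

```bash
python3 d.py place scraper 0
```

```text
t 28.2167 pos [ 0.5182 -0.1225  0.0224] q [-0.3722  0.061   1.9802  0.0006  1.0968  0.949 ] open 0.02284293004306579 F [-0.5585 -0.8016 -2.01  ]
turn [-0.0092 -0.1833 -0.0967] shift after turn [ 5.3646 -1.0634  3.319 ] shift now [ 5.3522 -1.0719  3.3363] target [ 0.5147 -0.1223  0.017 ]
```

Request:
arm_command([
  [[0.002,-0.001,0.0015,0,-0.2,-0.1,0.012],[0.002,0,0,0,0,0,0.012],[0.002,0,0,0,0,0,0.012]],
])

```text
t: 28.47
tool_pos: [0.5164, -0.1219, 0.0194]
tool_rot: [2.085, 0.264, -2.094]
contact_force: [-9.3, 3.8, 18.5]
opening: 0.0227
```

Contact at z = 19.4 mm, so I'll release gently and rise.

Request:
arm_command([
  [[0,0,0,0,0,0,0.012],[0,0,0,0,0,0,0.024],[0,0,0,0,0,0,0.028],[0,0,0,0,0,0,0.034],[0,0,0,0,0,0,0.04],[0,0,0,0,0,0,0.042],[0,0,0,0,0,0,0.042],[-0.01,0,0,0,0,0,0.042],[-0.02,0,0,0,0,0,0.042],[-0.03,0,0,0,0,0,0.042],[-0.04,0,0,0,0,0,0.042],[-0.04,0,0,0,0,0,0.045],[-0.04,0,0,0,0,0,0.05],[-0.03,0,0,0,0,0,0.05],[0,0,0,0,0,0,0.05]],
])

```text
t: 29.72
tool_pos: [0.5151, -0.1213, 0.241]
tool_rot: [2.081, 0.266, -2.099]
contact_force: [0.8, -0.2, 0.0]
opening: 0.05
```

```bash
python3 tr.py spanner bar scraper
python3 - <<'E'
from h import *
a=get_image("top");b=get_image("side")
A=cv2.resize(a[190:355,310:515],(400,322));B=cv2.resize(b[230:470,215:475],(400,369))
c=np.zeros((369,800,3),np.uint8);c[:322,:400]=A;c[:,400:]=B
cv2.imwrite("pics/c9.png",c[:,:,::-1])
for t in ["oil_can","bolt_bowl","hammer"]:print(t,toW("top",mark_of("top",t)[0]["at"]))
E
```

```text
top spanner 0.9 mark tray xyz mm [  1.1959 -82.8654  33.0033]
   mask 0.64 x 0.0095552495 0.09117774 shank ang 5.234609035630482 y -0.08387397885704367Traceback (most recent call last):
  File "tr.py", line 11, in <module>
    l=np.c_[W@TX,W@TY].astype(np.float32);s=abs(l[:,0])<.045;f=np.polyfit(l[s,0],l[s,1],1)
                                                               ~~~~~~~~~~^^^^^^^^^^^^^^^^^
    raise TypeError("expected non-empty vector for x")
TypeError: expected non-empty vector for x
Traceback (most recent call last):
IndexError: list index out of range
```

View pics/c9.png

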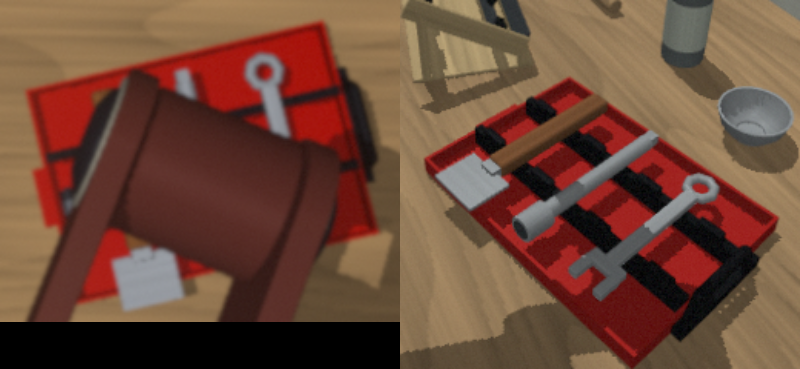

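All three lie in their bays (side crop: scraper (550,135), bar (590,185), spanner (650,235) next to the handle). The arm hides part of the top view, so I'll move it aside for one last measurement.

Request:
arm_command([
  [[-0.005,0.035,0.012,0,0,0,0.05],[-0.005,0.035,0.012,0,0,0,0.05],[0,0.035,0.012,0,0,0,0.05],[0,0.035,0.012,0,0,0,0.05],[0,0.035,0.012,0,0,0,0.05],[0,0.035,0.012,0,0,0,0.05],[0,0.035,0.012,0,0,0,0.05],[0,0.035,0.012,0,0,0,0.05],[0,0.035,0.012,0,0,0,0.05],[0,0.035,0.012,0,0,0,0.05],[0,0.035,0.012,0,0,0,0.05],[0,0.035,0.012,0,0,0,0.05],[0,0,0,0,0,0,0.05],[0,0,0,0,0,0,0.05]],
])

```text
t: 31.28
tool_pos: [0.4685, -0.5773, 0.2072]
tool_rot: [2.056, 0.313, -2.149]
contact_force: [-0.7, 0.2, -0.4]
opening: 0.0501
```

```bash
python3 tr.py spanner bar scraper
python3 - <<'E'
from h import *
for c in("top","side"):
    get_image(c)
    for t in ["oil_can","bolt_bowl","hammer"]:
        m=mark_of(c,t);print(c,t,m and toW(c,m[0]["at"]))
print(ctrl.get_obs()["t"])
E
```

```text
top spanner 0.81 mark tray xyz mm [  4.0741 -82.921   32.9523]
   mask 0.76 x -0.09793541 0.09117774 shank ang 0.2653197226672771 y -0.08120667537552219
top bar 0.63 mark tray xyz mm [ 4.6433 -2.0447 29.7476]
   mask 0.7 x -0.10197642 0.09167172 shank ang 0.36938668206961356 y 0.00023306911859474522
top scraper 0.74 mark tray xyz mm [ 1.8604 79.2457 29.4638]
   mask 0.73 x -0.12425956 0.091076344 shank ang -0.13470772641096607 y 0.0805374908653883
side spanner 0.95 mark tray xyz mm [  1.9107 -78.2598  31.1132]
   mask 0.91 x -0.098974094 0.09385806 shank ang -0.9467103259077264 y -0.08224559069174488
side bar 0.72 mark tray xyz mm [ 0.9514  0.6206 34.666 ]
   mask 0.72 x -0.10670368 0.09522432 shank ang 0.3519557202809904 y -0.0015571666063058755
side scraper 0.68 mark tray xyz mm [ 0.1031 80.4673 37.212 ]
   mask 0.88 x -0.12511441 0.09598706 shank ang -0.02055900306531583 y 0.07950435644685838
top oil_can [ 0.7762 -0.0286  0.0016]
top bolt_bowl [ 0.7534 -0.1961 -0.0016]
top hammer [ 0.7531  0.2221 -0.0037]
side oil_can [ 0.7805 -0.0343  0.001 ]
side bolt_bowl [ 0.7489 -0.2033 -0.0021]
side hammer [0.7534 0.216  0.0015]
32.3833
```

All three are within a few millimetres and 1° of where they should be, and the bystanders haven't moved. I'll hand in.

```bash
python3 -c "from station import finish_job;print(finish_job())"
```

```text
the job is handed in; nothing more can be done
None
```

The job is handed in. The spanner is in the bay next to the carrying handle, the socket bar is in the middle and the scraper is at the far end. The last clock reading was 32.4 s, against the limit of 72 s.

- **Placing:** I took each tool off the rest square to its slope. I lowered it until the ribs pushed back with 13–19 N, then released it gently.
- **Last checks:** Both cameras put the tools within about 3 mm of the bay centres, within 5 mm of centred across the ribs and within 1° of parallel. Heights agree with lying level on the ribs. For the bar and scraper the top camera read about 6 mm low, while the side camera was within about 1.5 mm, so I put that down to depth error. The oil can, bowl and hammer read the same as at the start, to within the networks' error.
- **Faults on the way:**
  - The side network first reported a spanner at the bowl, and two top-view marks taken while the arm blocked the view were wrong. I ignored all three.
  - The arm strayed up to about 10 mm sideways while lowering the spanner. I corrected that before setting it down.
  - One check script failed because the arm hid the tools, so I repeated it with the arm moved aside.

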